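Cover the sample pot and draw the sensor arm out to the set mark

ROBOT

A 6-joint arm with a two-finger parallel gripper is mounted at the origin on a cart in front of the work surface, level with it; the furniture and walls round the work are solid. World frame = base frame: x ahead of the robot, y to its left, z up, the work surface at z = 0. Lengths are in m, angles in rad, forces in N, time in s.
With the tool pointing down it reaches from about 0.375 to 0.9 m from the base axis. Payload 3.1 kg.
Tool frame: the origin (TCP) lies where the fingers leave the gripper's body, on its centre line; the fingertips stand 70 mm ahead of it and the grasp point (between the pads) lies 51 mm ahead of it; z points along the fingers, y is the line along which they close (so a half turn about z gives the same grasp; the last joint's range is limited). The gripper opens to 87 mm and grips with 3 to 60 N. Pads are 19 mm wide; open, the fingers measure 117 mm over their backs; the gripper's body (75 mm by 190 mm) begins 51 mm behind the grasp point.
Start: joints at [-1.421, 0.527, 1.433, -0, 1.181, -0.178], TCP at [0.202, -0.591, 0.292] pointing down, gripper open.
Joint ranges: [-3.08, 3.08], [-0.75, 2.2], [0.22, 2.44], [-1.43, 4.57], [0, 2.65], [-2.85, 2.85]. Speed limits (rad/s): [2.79, 2.79, 3.14, 3.14, 3.14, 3.14].

INTERFACE

Orientations are given as a unit quaternion [x, y, z, w].
In Python, from rig import robot gives the robot as it stands.
- The arm moves only by the tool send_rows, never from a script. Its argument "deltas" is text: rows parted by semicolons, each of 7 numbers parted by spaces: the shift along the tool's x, y, z in mm, then the turn, a rotation vector about the tool's x, y, z in degrees, then the opening, from 0 (shut) to 1 (fully open). A call has 1 to 10 rows; each row shifts and turns the commanded pose from where the row before left it, along the tool's axes as they then stand; what a row does not reach is not made up. A row lasts 1/8 s, in which the tool goes at most 62.5 mm and 10.7 degrees, less where a joint would pass 70% of its speed; a pose out of reach is approached as far as the arm can. A call is refused whole if a number of a shift passes 62.5 or a number of a turn 10.7, either way. A call with a gripper value outside its range is refused whole. The fingers move at their own pace and stop on an object; "newtons" is the grip in N (left out, the last holds). Time passes only in rows, so rows that do not move let the fingers close. It gives the time, the measured TCP pose, the force, the opening and the grip force at its end, in the units of the state.
- robot.get_obs(): the state, without advancing time (a new reading comes with each control period).
- robot.camera(name): name is "scene" or "top" or "wrist"; returns a dict with "image" (480x640x3 uint8, red, green, blue), "depth" (480x640 float32, m along the optical axis (not along the pixel's ray), 0 where there is no reading), "fovy" (degrees; the focal length in pixels is half the picture's height over the tangent of half this angle, whatever the lens; pixels are square), "cx", "cy" (the principal point, pixels), "rvec" (rotation vector, rad) and "tvec" (3), from world to camera coordinates, as OpenCV has them. Camera axes: x right, y down, z forward; pixel columns grow to the right and rows downward; lengths in m; the calibration is good to about 2 mm. A picture is of the moment at which its call begins.
- robot.hand_in(): hands the job in; it is judged then, once.
Trained networks look in the newest picture that a camera, given by its name, has taken for a name from the list of things; names that differ only in an ending like _2 or _b are one class to them, and where a whole thing is asked for, a point or a joint stands for the part that bears it (a point fixed in the world has none). Each returns a list of dicts, best first, with "p" (0 to 1); they miss things now and then, are a little off and sometimes report something else, mostly with a low value. They report only what shows in the picture. A call takes as long as a camera call. They do not tell look-alikes from the thing itself.
- robot.find_in(camera, thing): "box" ([left, top, right, bottom] in pixels, round what is visible of it).
- robot.cut_out(camera, thing): "region" (480x640 bool, what is visible of it) and "box" ([left, top, right, bottom] in pixels, round what is visible of it).
The state is a dict: "time": time; "q": joint angles; "joint_velocities": joint speeds; "joint_torque": joint torques, N m; "position": TCP position; "tool_rot": TCP orientation; "ft_force": force on the tool from outside, world axes, zero at the start; "moment": the same for the moment, N m; "grip_width": finger opening in m; "grip_force": force on a finger pad.
Only numpy, scipy, OpenCV 4.12 (cv2) and the standard library are available. Lean on these libraries where they do the work, as an engineer would, in place of code of your own. Each camera call takes 0.05 s, during which the arm holds its last target. There are 200 camera calls.

TASK

Set the loose lid onto the open sample pot so that it sits fully home and level, setting it down without dropping it. Then push the lock button on top of the arm housing right in, grip the knob at the end of the telescoping arm and draw the arm out until the pointer on the scale stands exactly level with the index rider, leaving the rider where it is. A spring pulls the arm back, so finish while still holding the knob with the pointer steady at the rider, and do not disturb the jar or the clamp ring.

Things in the scene. Friction and masses are not known exactly. Their poses are not given: they have to be found in the camera images.
- lid: loose steel lid, about 105 to 195 g, lying right way up on the bench: a disc of diameter 90 and 4 mm thick; under it a spigot of diameter 66 and 6 mm high that enters the pot; on top, centred, a black upright round knob of diameter 22 and 26 mm high. Origin: centre of the spigot's underside, z up (disc 6 to 10 mm, knob 10 to 36 mm above the origin)
- lid_seat (a point): centre of the underside of the lid's disc, 6 mm above the lid's origin; it comes to the height of point pot_rim when the lid is seated
- pot_rim (a point): centre of the open mouth of the steel sample pot, at rim height, 72 mm above the bench; pot outside diameter 82, inside diameter 74, inner depth 55 mm. The pot is fixed on the base plate of the stand
- gauge_stand: fixed stand: grey base plate 100 x 450 x 12 mm, the pot near one end, two columns carrying an aluminium housing (50 mm wide, top 158 mm above the bench) with a slotted scale on top (lines every 5 mm). Origin: on the bench under the pot's centre, z up; +y runs along the plate to the housing (y = 155 to 375 mm); the arm extends along -y, over the pot; -x is the side of scale and rider
- extension (a joint): extension of the telescoping arm in m: 0 fully in (start, locked: it gives only 2 mm), up to 0.165. A spring pulls it back in with 3 N at 0 rising to about 5 N
- gauge_arm: the telescoping arm; its origin is the centre of the underside of the square upright aluminium grip knob (22 x 22 x 40 mm) at its free end, 152 mm above the bench; axes as the stand's. At the start 125 mm from the pot's axis, 30 mm from the housing's end. The round black sensor head under the knob (diameter 34) reaches down to 117 mm, 15 mm clear of the seated lid's knob
- lock_button (a joint): travel of the lock button in m: 0 out (locked) to 0.007 fully in; the arm comes free at about 0.005. It needs about 3 to 4 N downward and stays in by friction
- button_top (a point): centre of the top face of the round black lock button, diameter 22 mm, on top of the housing near the end from which the arm comes; 172 mm above the bench when out, 14 mm above the housing
- pointer_tip (a point): tip of the black pointer blade fixed to the arm's tail, standing out of the slot in the housing 161 mm above the bench; it travels with the arm along the stand's -y over the scale
- rider_mark (a point): inner end of the narrow blade of the dark steel index rider, clipped on the -x edge of the housing, 161 mm above the bench; its place along the scale is the mark to reach (pointer and rider at the same y in the stand's frame; 90 to 150 mm of extension). It can be pushed with about 6 N, and must not be
- sample_jar_0: bystander: white jar, diameter 60, 85 mm high, origin at the underside; must stay
- clamp_fitting: bystander: grey clamp ring 55 x 67 x 12 mm, origin at the underside; must stay. It lies to the right of the tall fixed shelf post at the left of the work area; an arm that starts on the post's left must fold back and swing round it
Not all that is in view belongs to the job. What is shaped like the lid but blue or red is not meant.

How it is judged:
By the outcome, as a careful person would: the job done as asked, in the order asked, and still so for the second after the job is handed in, while the arm keeps its last pose, push and grip.
It also fails if it takes over 64 s, if anything falls off the work surface, if the arm or the gripper's body presses on something with over 40 N, if the wrist force passes 120 N, or if a joint passes its speed limit or range.

## Working session

There is one attempt and no reset: what is moved stays moved. The work goes in short steps, Python scripts to look and compute and a tool call to move; the robot and the scene stay as the last step left them, time stands still between calls to the robot, and variables do not carry over. Pictures are saved under pics/ and viewed, at most 10 in all, crops included, and the job is handed in when it is done.

Besides the shell and the picture viewer there is one more tool, called by a JSON object that holds its "method" and its "body". send_rows: Moves the arm, as the interface text tells. Its arguments: {"type":"object","properties":{"deltas":{"type":"string"},"newtons":{"type":"number"}},"required":["deltas"]}

```bash
mkdir -p pics; ls; cat > h.py <<'E'
import numpy as np, cv2
from rig import robot
from scipy.spatial.transform import Rotation as R
def cam(n):
    c=robot.camera(n); c['f']=240/np.tan(np.radians(c['fovy'])/2)
    c['R']=cv2.Rodrigues(np.array(c['rvec'],float))[0]; c['t']=np.array(c['tvec'],float).reshape(3); return c
def cloud(c):
    v,u=np.mgrid[0:480,0:640]; d=c['depth']
    p=np.stack([(u-c['cx'])/c['f']*d,(v-c['cy'])/c['f']*d,d],-1)
    w=(p-c['t'])@c['R']; w[d==0]=np.nan; return w
def px2z(c,u,v,z):
    r=np.array([(u-c['cx'])/c['f'],(v-c['cy'])/c['f'],1])@c['R']; o=-c['t']@c['R']
    return o+r*(z-o[2])/r[2]
def proj(c,P):
    q=c['R']@np.array(P)+c['t']; return c['cx']+c['f']*q[0]/q[2], c['cy']+c['f']*q[1]/q[2]
def save(c,n): cv2.imwrite('pics/'+n,c['image'][:,:,::-1])
E
python3 - <<'E'
from h import *
o=robot.get_obs(); print({k:np.round(v,3) for k,v in o.items()})
ims=[]
for n in ('scene','top'):
    c=cam(n); w=cloud(c); print(n,c['fovy'],np.round(-c['t']@c['R'],3)); np.savez(n+'.npz',w=w,im=c['image'])
    ims.append(c['image'])
    for th in ['lid','gauge_stand','lock_button','rider_mark','pointer_tip','gauge_arm','sample_jar_0','clamp_fitting']:
        for r in robot.cut_out(n,th)[:3]:
            p=w[r['region']]; print(th,round(r['p'],2),np.round(r['box']),np.round(np.nanmedian(p,0),3))
    save(c,n+'.png')
E
```

```text
pics
{'time': np.float64(0.0), 'q': array([-1.421,  0.528,  1.434, -0.   ,  1.181, -0.179]), 'joint_velocities': array([ 0.   ,  0.001, -0.   ,  0.001,  0.001, -0.001]), 'joint_torque': array([ 1.0000e-03, -4.4004e+01, -1.7659e+01,  6.3000e-02,  5.8000e-02,
       -0.0000e+00]), 'position': array([ 0.202, -0.591,  0.291]), 'tool_rot': array([ 0.987,  0.164,  0.   , -0.001]), 'ft_force': array([0.023, 0.41 , 0.167]), 'moment': array([ 0.061, -0.021, -0.023]), 'grip_force': np.float64(0.0), 'grip_width': np.float64(0.087)}
scene 46.94811467865881 [-0.381  0.31   0.826]
lid 0.3 [210. 332. 237. 352.] [0.439 0.013 0.009]
gauge_stand 0.61 [169. 215. 351. 295.] [ 0.66  -0.049  0.06 ]
lock_button 0.61 [168. 214. 353. 298.] [ 0.66  -0.048  0.066]
rider_mark 0.42 [216. 226. 223. 230.] [ 0.632 -0.084  0.157]
sample_jar_0 0.91 [374. 246. 398. 284.] [ 0.415 -0.407  0.053]
clamp_fitting 0.59 [209. 332. 238. 351.] [0.437 0.013 0.01 ]
top 52.43361565389659 [ 0.202 -0.13   1.332]
lid 0.76 [412. 209. 439. 241.] [ 0.446 -0.589  0.012]
lid 0.74 [275. 270. 303. 303.] [ 0.437 -0.167  0.011]
gauge_stand 0.87 [185. 196. 349. 244.] [ 0.631 -0.163  0.018]
lock_button 0.63 [258. 196. 265. 209.] [ 0.635 -0.175  0.173]
pointer_tip 0.8 [186. 194. 286. 211.] [ 0.619 -0.218  0.153]
gauge_arm 0.72 [188. 193. 288. 213.] [ 0.618 -0.218  0.153]
gauge_arm 0.63 [184. 196. 352. 244.] [ 0.631 -0.163  0.017]
clamp_fitting 0.76 [227. 300. 240. 322.] [0.445 0.002 0.012]
clamp_fitting 0.47 [185. 195. 286. 211.] [ 0.617 -0.221  0.156]
```

View pics/scene.png

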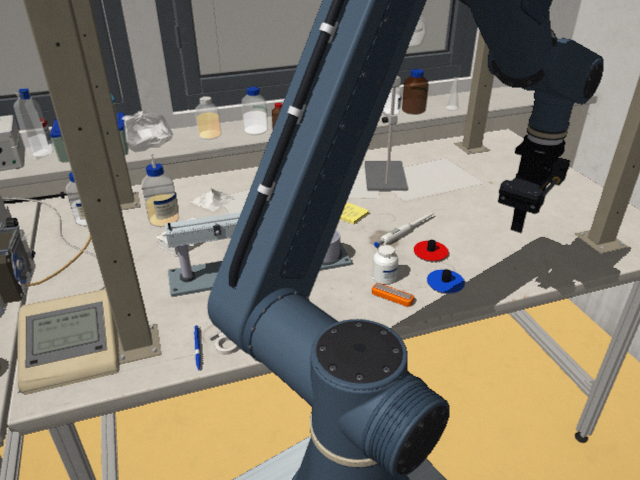

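View pics/top.png

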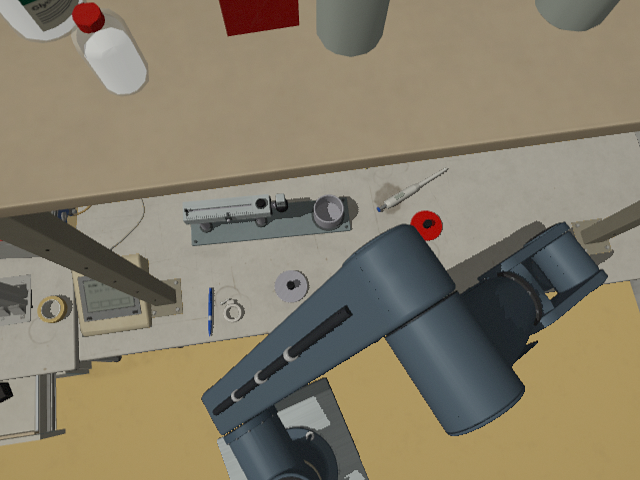

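The steel lid is at top pixel (291,286), the pot at (328,211), the housing at (185–270, 196–222) and the knob at (281,203). The jar is in the scene view at (385,265), hidden under the arm in the top view. The blue and red discs are decoys. An overhead shelf is also in view, so I'll measure its height.

```bash
python3 - <<'E'
from h import *
d=np.load('top.npz'); w=d['w']; im=d['im'].astype(int)
def reg(u0,v0,u1,v1,z0,z1):
    p=w[v0:v1,u0:u1].reshape(-1,3); return p[(p[:,2]>z0)&(p[:,2]<z1)]
rim=reg(300,185,360,240,.066,.078); 
(cx,cy),r=cv2.minEnclosingCircle(rim[:,:2].astype(np.float32)); print('rim',len(rim),cx,cy,r)
h=reg(170,185,272,240,.150,.163); print('housing',len(h),cv2.minAreaRect(h[:,:2].astype(np.float32)))
b=reg(250,185,275,225,.168,.180); print('button',len(b),b.mean(0))
k=reg(270,185,300,225,.185,.2); print('knob',len(k),k.mean(0))
pl=reg(170,185,360,255,.008,.018); print('plate',cv2.minAreaRect(pl[:,:2].astype(np.float32)))
l=reg(270,265,310,308,.006,.014); print('lid',cv2.minEnclosingCircle(l[:,:2].astype(np.float32)))
l=reg(270,265,310,308,.03,.04); print('lidknob',l.mean(0))
for u,v in [(100,180),(300,150),(300,100),(600,110),(100,50),(100,240),(20,230),(150,290)]: print(u,v,np.round(w[v,u],3))
s=np.load('scene.npz')['w']
for u,v in [(90,150),(120,300),(620,200),(600,100)]: print('s',u,v,np.round(s[v,u],3))
big=cv2.resize(d['im'][180:320,170:370],(800,560),interpolation=cv2.INTER_CUBIC); cv2.imwrite('pics/topz.png',big[:,:,::-1])
E
```

```text
rim 158 0.5843856930732727 -0.3431198000907898 0.04191511124372482
housing 1506 ((0.6592541337013245, -0.09175758063793182), (0.22403568029403687, 0.06099741905927658), 72.60592651367188)
button 56 [ 0.63668386 -0.17502258  0.17288557]
knob 80 [ 0.62002917 -0.22478974  0.19214775]
plate ((0.6409059762954712, -0.18578198552131653), (0.5187956690788269, 0.19857825338840485), 68.40422821044922)
lid ((0.44111573696136475, -0.16462883353233337), 0.07600521296262741)
lidknob [ 0.43745876 -0.16811536  0.03626525]
100 180 [ 0.458 -0.009  0.875]
300 150 [ 0.409 -0.207  0.875]
300 100 [ 0.461 -0.229  0.877]
600 110 [ 0.327 -0.513  0.875]
100 50 [ 0.538 -0.066  0.95 ]
100 240 [0.773 0.275 0.003]
20 230 [0.521 0.151 0.716]
150 290 [0.52  0.139 0.216]
s 90 150 [0.523 0.158 0.452]
s 120 300 [0.528 0.173 0.138]
s 620 200 [ 0.214 -0.994  0.138]
s 600 100 [ 0.796 -1.823  0.062]
```

View pics/topz.png

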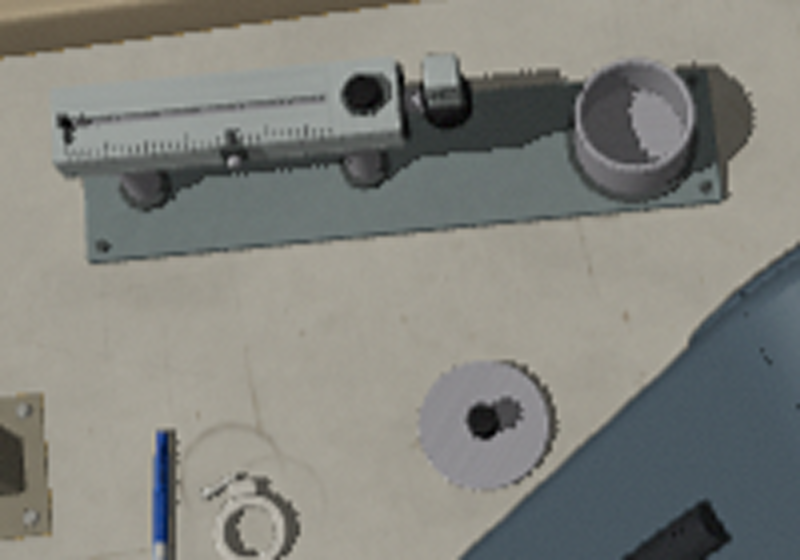

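The close-up shows the rider at about (234,145) and the pointer at about (67,125) on the scale, the button at (364,93) and the arm knob at (441,90). The stand's yaw is about -17.3°. I'm moving to hover over the lid with tool x along stand +y.

```bash
cat >> h.py <<'E'
def plan(pos,xang,n,nt=None):
    """print rows from the present pose to TCP pos, tool down with tool x at xang deg"""
    o=robot.get_obs(); p0=np.array(o['position']); R0=R.from_quat(o['tool_rot'])
    a=np.radians(xang); x=np.array([np.cos(a),np.sin(a),0]); z=np.array([0,0,-1.])
    R1=R.from_matrix(np.stack([x,np.cross(z,x),z],1)); rv=(R0.inv()*R1).as_rotvec(); nt=nt or n
    cur=R0; P=p0
    for i in range(n):
        d=cur.inv().apply((np.array(pos)-p0)/n); t=rv/nt if i<nt else rv*0
        print(np.round(d*1000,1),np.round(np.degrees(t),2)); cur=cur*R.from_rotvec(t)
E
python3 - <<'E'
from h import *
plan([.437,-.168,.25],72.7,10,6)
E
```

```text
[ 35.9 -32.5   4.2] [ 0.    0.   -8.98]
[ 40.6 -26.5   4.2] [ 0.    0.   -8.98]
[ 44.2 -19.8   4.2] [ 0.    0.   -8.98]
[ 46.7 -12.7   4.2] [ 0.    0.   -8.98]
[48.2 -5.2  4.2] [ 0.    0.   -8.98]
[48.4  2.3  4.2] [ 0.    0.   -8.98]
[47.4  9.9  4.2] [ 0.  0. -0.]
[47.4  9.9  4.2] [ 0.  0. -0.]
[47.4  9.9  4.2] [ 0.  0. -0.]
[47.4  9.9  4.2] [ 0.  0. -0.]
```

{"method": "send_rows", "body": {"deltas": "36 -32.5 4 0 0 -9 1;40.5 -26.5 4 0 0 -9 1;44 -20 4 0 0 -9 1;46.5 -12.5 4 0 0 -9 1;48 -5 4 0 0 -9 1;48.5 2.5 4 0 0 -9 1;47.5 10 4 0 0 0 1;47.5 10 4 0 0 0 1;47.5 10 4 0 0 0 1;47.5 10 4 0 0 0 1"}}

```text
time: 2.15
position: [0.4378, -0.1668, 0.2524]
tool_rot: [0.805, 0.594, 0.0, 0.001]
ft_force: [-0.3, 0.0, 0.5]
grip_width: 0.087
grip_force: 0.0
```

{"method": "send_rows", "body": {"deltas": "0 0 0 0 0 0 1;0 0 0 0 0 0 1"}}

```text
time: 2.4
position: [0.4371, -0.1683, 0.2524]
tool_rot: [0.804, 0.594, -0.0, 0.0]
ft_force: [-0.1, 0.4, -0.3]
grip_width: 0.0868
grip_force: 0.0
```

```bash
python3 - <<'E'
from h import *
c=cam('wrist'); o=robot.get_obs(); print(o['position'],o['tool_rot'],o['ft_force'],c['fovy'])
print('cam',-c['t']@c['R'],c['R'])
w=cloud(c); k=w[(w[...,2]>.032)&(w[...,2]<.040)]; print(len(k),np.nanmean(k,0))
for r in robot.cut_out('wrist','lid')[:2]:
    print(r['p'],r['box'])
    m=r['region']; p=w[m]; print(len(p)); 
    kk=p[(p[:,2]>.032)]; print('knob',len(kk),kk.mean(0),cv2.minEnclosingCircle(kk[:,:2].astype(np.float32)))
    q=p[(p[:,2]>.006)&(p[:,2]<.014)]; print('disc',cv2.minEnclosingCircle(q[:,:2].astype(np.float32)),q[:,2].mean())
save(c,'w1.png')
E
```

```text
[ 0.43696214 -0.16879454  0.25244061] [ 8.04830395e-01  5.93504725e-01 -5.28754755e-05  4.16464759e-04] [-0.99067899 -0.56560755  0.25273665] 59.32983460334522
cam [ 0.45901838 -0.09638404  0.34443746] [[ 9.55261014e-01 -2.95764071e-01 -9.63405333e-05]
 [-2.84135019e-01 -9.17791758e-01  2.77354612e-01]
 [-8.21199498e-02 -2.64918674e-01 -9.60767615e-01]]
846 [ 0.4885612  -0.16651991  0.03552516]
0.68 [269.5, 156.7, 381.6, 265.0]
9332
knob 620 [ 0.43712616 -0.1676872   0.0353559 ] ((0.4369470775127411, -0.1681923121213913), 0.01096859946846962)
disc ((0.4368922710418701, -0.16822807490825653), 0.045175500214099884) 0.009534343161286086
```

View pics/w1.png

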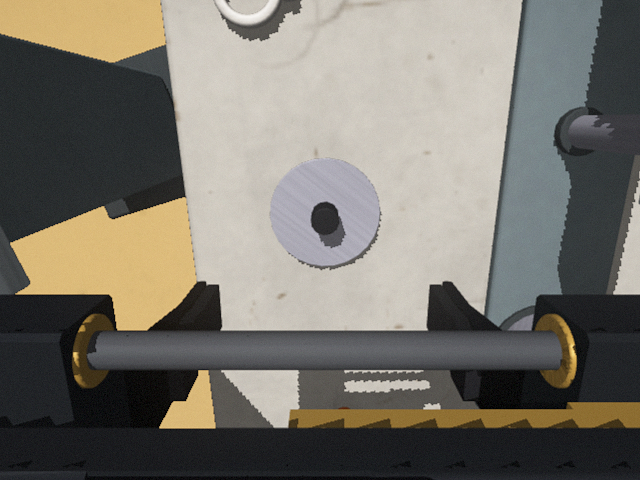

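The lid sits directly beneath the tool, at image (325,212), centred at (0.437,-0.168). The wrist camera is on the tool +x side. I'm descending and gripping the knob.

{"method": "send_rows", "body": {"deltas": "0 0 40 0 0 0 1;0 0 40 0 0 0 1;0 0 40 0 0 0 1;0 0 25 0 0 0 1;0 0 14 0 0 0 1;0 0 10 0 0 0 1;0 0 0 0 0 0 1"}}

```text
time: 3.38
position: [0.437, -0.1684, 0.0832]
tool_rot: [0.805, 0.593, -0.0, -0.0]
ft_force: [-0.1, 0.2, -0.2]
grip_width: 0.0873
grip_force: 0.0
```

{"method": "send_rows", "body": {"deltas": "0 0 0 0 0 0 0;0 0 0 0 0 0 0;0 0 0 0 0 0 0;0 0 0 0 0 0 0;0 0 0 0 0 0 0;0 0 0 0 0 0 0;0 0 0 0 0 0 0", "newtons": 30}}

```text
time: 4.25
position: [0.437, -0.168, 0.0832]
tool_rot: [0.805, 0.594, -0.0, -0.0]
ft_force: [1.0, 0.3, -0.3]
grip_width: 0.025
grip_force: 0.0
```

{"method": "send_rows", "body": {"deltas": "0 0 0 0 0 0 0;0 0 0 0 0 0 0;0 0 -10 0 0 0 0;0 0 -30 0 0 0 0;0 0 -50 0 0 0 0;0 0 -47 0 0 0 0;0 0 0 0 0 0 0"}}

```text
time: 5.12
position: [0.4383, -0.1688, 0.2238]
tool_rot: [0.805, 0.594, 0.001, 0.004]
ft_force: [-0.7, -0.6, -2.3]
grip_width: 0.0208
grip_force: 30.0
```

```bash
python3 - <<'E'
from h import *
from scipy.optimize import least_squares
for n in ('top','scene'):
    c=cam(n); w=cloud(c); p=w.reshape(-1,3)
    p=p[(abs(p[:,0]-.584)<.055)&(abs(p[:,1]+.343)<.055)&(p[:,2]>.069)&(p[:,2]<.076)]
    if len(p)<20: print(n,len(p)); continue
    f=lambda s:(np.hypot(p[:,0]-s[0],p[:,1]-s[1])-.039)
    s=least_squares(f,[.584,-.343],loss='soft_l1',f_scale=.002).x
    print(n,len(p),s,cv2.minEnclosingCircle(p[:,:2].astype(np.float32)),p[:,2].mean(),np.std(f(s)))
    if n=='top': save(c,'top2.png')
o=robot.get_obs(); print(o['position'],o['ft_force'],o['grip_width'],o['grip_force'])
plan([.584,-.343,.23],72.7,8)
E
```

```text
top 120 [ 0.58365386 -0.34348009] ((0.584213137626648, -0.3431960642337799), 0.041551895439624786) 0.07271406664504018 0.0012835517332117979
scene 76 [ 0.58150077 -0.34198566] ((0.5798497200012207, -0.3423303961753845), 0.04336977005004883) 0.07144202169457954 0.00188483961322437
[ 0.43645629 -0.1676564   0.22055251] [-0.44353421  0.72143344 -2.4179089 ] 0.021173728535660838 29.99999502673745
[-15.5  24.1  -1.2] [0.   0.   0.02]
[-15.5  24.1  -1.2] [0.   0.   0.02]
[-15.5  24.1  -1.2] [0.   0.   0.02]
[-15.5  24.1  -1.2] [0.   0.   0.02]
[-15.5  24.1  -1.2] [0.   0.   0.02]
[-15.5  24.1  -1.2] [0.   0.   0.02]
[-15.5  24.1  -1.2] [0.   0.   0.02]
[-15.4  24.1  -1.2] [0.   0.   0.02]
```

{"method": "send_rows", "body": {"deltas": "-15.5 24 -1 0 0 0 0;-15.5 24 -1 0 0 0 0;-15.5 24 -1 0 0 0 0;-15.5 24 -1 0 0 0 0;-15.5 24 -1 0 0 0 0;-15.5 24 -1 0 0 0 0;-15.5 24 -1 0 0 0 0;-15.5 24 -1 0 0 0 0;0 0 0 0 0 0 0;0 0 0 0 0 0 0"}}

```text
time: 6.48
position: [0.5823, -0.3418, 0.2258]
tool_rot: [0.805, 0.594, -0.001, -0.003]
ft_force: [-0.6, 0.2, -1.7]
grip_width: 0.0213
grip_force: 30.0
```

```bash
python3 - <<'E'
from h import *
P=[]
for i in range(3): c=cam('wrist'); o=robot.get_obs(); P.append(o['position'])
print(np.array(P),o['ft_force']); p0=np.mean(P,0)
w=cloud(c); z=p0[2]-.083
p=w.reshape(-1,3); d=np.hypot(p[:,0]-p0[0],p[:,1]-p0[1]); q=p[(d<.05)&(d>.02)&(abs(p[:,2]-z-.01)<.008)]
A=np.c_[q[:,:2]-p0[:2],np.ones(len(q))]; print('tilt',len(q),np.linalg.lstsq(A,q[:,2],rcond=None)[0],z+.01,cv2.minEnclosingCircle(q[:,:2].astype(np.float32)))
for s in [(0,.125)]: pass
save(c,'w2.png')
y=np.array([np.cos(np.radians(72.7)),np.sin(np.radians(72.7))]);x=np.array([y[1],-y[0]])
e=np.array([.583,-.343])-p0[:2]; print('to go tool x,y mm',e@y*1e3,e@x*1e3)
E
```

```text
[[ 0.58242414 -0.34164518  0.22632446]
 [ 0.58264979 -0.34174277  0.22690396]
 [ 0.5829598  -0.34192076  0.22743669]] [ 0.23128123 -0.11541354 -1.64627093]
tilt 14886 [-0.00382693  0.00094945  0.15321582] 0.15388836984540216 ((0.581656277179718, -0.341641366481781), 0.04520314559340477)
to go tool x,y mm -1.0789850098968472 0.6734189050098114
```

View pics/w2.png

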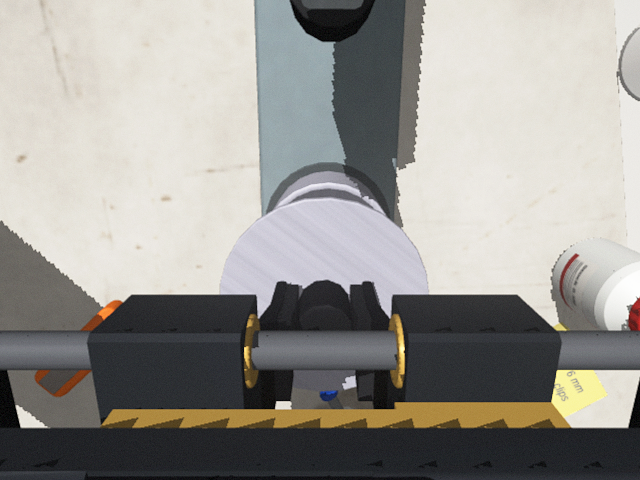

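The lid is held level above the pot. The pot rim shows just past the lid's far edge at (330,190), and the gauge head is clear at (332,20). I'm lowering it.

{"method": "send_rows", "body": {"deltas": "-1.5 1 15 0 0 0 0;0 0 20 0 0 0 0;0 0 18 0 0 0 0;0 0 10 0 0 0 0;0 0 3 0 0 0 0;0 0 3 0 0 0 0;0 0 3 0 0 0 0;0 0 2 0 0 0 0;0 0 0 0 0 0 0"}}

```text
time: 7.75
position: [0.5843, -0.3449, 0.1543]
tool_rot: [0.805, 0.594, 0.0, 0.0]
ft_force: [0.3, 0.4, -2.2]
grip_width: 0.0208
grip_force: 30.0
```

```bash
python3 - <<'E'
from h import *
for i in range(3): c=cam('wrist'); o=robot.get_obs(); print(o['position'],o['ft_force'])
w=cloud(c); p0=np.array(o['position']); p=w.reshape(-1,3); d=np.hypot(p[:,0]-p0[0],p[:,1]-p0[1]); q=p[(d<.05)&(d>.02)&(abs(p[:,2]-(p0[2]-.073))<.006)]
A=np.c_[q[:,:2]-p0[:2],np.ones(len(q))]; print('tilt',len(q),np.linalg.lstsq(A,q[:,2],rcond=None)[0],cv2.minEnclosingCircle(q[:,:2].astype(np.float32)))
E
```

```text
[ 0.58439213 -0.34490714  0.15439195] [ 0.60080653 -0.82748914 -1.03179524]
[ 0.58441027 -0.34493418  0.15443602] [-0.29375663 -0.93225709 -2.03529237]
[ 0.58442362 -0.34493749  0.15444481] [ 0.22237792  0.28092149 -3.04936828]
tilt 14852 [-0.00074562 -0.00145873  0.0807288 ] ((0.5835542678833008, -0.34487682580947876), 0.0452251173555851)
```

{"method": "send_rows", "body": {"deltas": "1.5 -0.5 0 0 0 0 0;0 0 2 0 0 0 0;0 0 1.5 0 0 0 0;0 0 1 0 0 0 0;0 0 0 0 0 0 0;0 0 0 0 0 0 0"}}

```text
time: 8.65
position: [0.5844, -0.3433, 0.1498]
tool_rot: [0.805, 0.594, 0.0, 0.0]
ft_force: [0.4, -0.1, -2.3]
grip_width: 0.0213
grip_force: 30.0
```

{"method": "send_rows", "body": {"deltas": "0 0 0.5 0 0 0 0;0 0 0.5 0 0 0 0;0 0 0 0 0 0 0"}}

```text
time: 9.02
position: [0.5844, -0.3434, 0.1492]
tool_rot: [0.805, 0.594, 0.0, 0.0]
ft_force: [-1.3, -0.2, 1.8]
grip_width: 0.0213
grip_force: 30.0
```

{"method": "send_rows", "body": {"deltas": "0 0 0.4 0 0 0 0;0 0 0 0 0 0 0"}}

```text
time: 9.28
position: [0.5844, -0.3434, 0.1492]
tool_rot: [0.805, 0.594, -0.0, 0.0]
ft_force: [-2.3, 1.8, 5.4]
grip_width: 0.021
grip_force: 30.0
```

{"method": "send_rows", "body": {"deltas": "0 0 0 0 0 0 0.3;0 0 0 0 0 0 0.6;0 0 0 0 0 0 0.6;0 0 0 0 0 0 0.6;0 0 0 0 0 0 0.6"}}

```text
time: 9.9
position: [0.5843, -0.3433, 0.1482]
tool_rot: [0.805, 0.594, -0.0, -0.0]
ft_force: [-0.7, -0.4, -0.5]
grip_width: 0.0506
grip_force: 0.0
```

{"method": "send_rows", "body": {"deltas": "0 0 -10 0 0 0 0.6;0 0 -30 0 0 0 0.6;0 0 -50 0 0 0 0.6;0 0 -50 0 0 0 0.6;0 0 -50 0 0 0 0.6;0 0 0 0 0 0 0;0 0 0 0 0 0 0"}}

```text
time: 10.78
position: [0.584, -0.343, 0.3386]
tool_rot: [0.805, 0.594, -0.0, -0.0]
ft_force: [-1.1, 0.6, 0.3]
grip_width: 0.0393
grip_force: 0.0
```

```bash
python3 - <<'E'
from h import *
c=cam('wrist'); o=robot.get_obs(); print(o['position'],o['ft_force'])
w=cloud(c); p=w.reshape(-1,3); d=np.hypot(p[:,0]-.5844,p[:,1]+.3434); q=p[(d<.05)&(d>.016)&(abs(p[:,2]-.076)<.006)]
A=np.c_[q[:,:2]-[.5844,-.3434],np.ones(len(q))]; print('tilt',len(q),np.linalg.lstsq(A,q[:,2],rcond=None)[0],cv2.minEnclosingCircle(q[:,:2].astype(np.float32)))
k=p[(d<.03)&(p[:,2]>.09)&(p[:,2]<.11)]; print(len(k),k.max(0) if len(k) else 0)
save(c,'w3.png')
plan([.663,-.085,.34],72.7,6)
E
```

```text
[ 0.58364143 -0.3427782   0.33737189] [ 0.41494161 -0.30975315 -0.27100722]
tilt 7226 [-0.00121253 -0.00082176  0.07550576] ((0.5835845470428467, -0.34330877661705017), 0.044968754053115845)
598 [ 0.59409898 -0.33238285  0.10396294]
[45.  -0.  -0.4] [-0.02 -0.01  0.02]
[45.  -0.1 -0.4] [-0.02 -0.01  0.02]
[45.  -0.1 -0.4] [-0.02 -0.01  0.02]
[45.  -0.1 -0.4] [-0.02 -0.01  0.02]
[45.  -0.1 -0.4] [-0.02 -0.01  0.02]
[45.  -0.1 -0.4] [-0.02 -0.01  0.02]
```

The lid is home and level: disc top at 75.5 mm, tilt about 0.1%. Next I'll look at the scale.

{"method": "send_rows", "body": {"deltas": "45 0 0 0 0 0 0;45 0 0 0 0 0 0;45 0 0 0 0 0 0;45 0 0 0 0 0 0;45 0 0 0 0 0 0;45 0 0 0 0 0 0;0 0 0 0 0 0 0;0 0 0 0 0 0 0"}}

```text
time: 11.82
position: [0.6634, -0.0854, 0.3368]
tool_rot: [0.805, 0.594, -0.001, -0.001]
ft_force: [-0.3, -0.8, 0.1]
grip_width: 0.0009
grip_force: 0.0
```

```bash
python3 - <<'E'
from h import *
c=cam('wrist'); o=robot.get_obs(); print(o['position'],o['tool_rot'],o['grip_width'])
w=cloud(c); np.savez('w4.npz',w=w,im=c['image'],R=c['R'],t=c['t'],f=c['f'],cx=c['cx'],cy=c['cy'])
for th in ['lock_button','rider_mark','pointer_tip','gauge_arm']:
    for r in robot.find_in('wrist',th)[:2]: print(th,round(r['p'],2),np.round(r['box']))
save(c,'w4.png')
E
```

```text
[ 0.66344918 -0.08615459  0.33711732] [ 8.04905142e-01  5.93402319e-01 -9.38973640e-04 -7.19899251e-04] 0.0009087130204792553
rider_mark 0.74 [276. 228. 306. 261.]
pointer_tip 0.78 [308.  77. 338. 410.]
gauge_arm 0.74 [309.  79. 338. 413.]
```

View pics/w4.png

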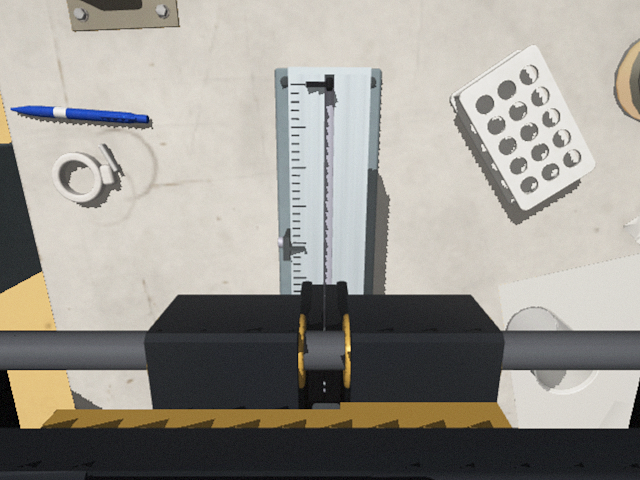

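The pointer blade is at about (305–333, 84) and the rider blade at about (285–307, 246). I'll enlarge both.

```bash
python3 - <<'E'
from h import *
d=np.load('w4.npz'); im=d['im']
a=[cv2.resize(im[v:v+40,u:u+55],(385,280),interpolation=cv2.INTER_NEAREST) for u,v in [(290,65),(270,225)]]
cv2.imwrite('pics/z4.png',np.hstack(a)[:,:,::-1])
g=cv2.cvtColor(im,cv2.COLOR_RGB2GRAY)
for u in (302,304,306,308,310,312): print(u,g[78:92,u])
for u in (294,298,300,302,304,306,308): print(u,g[236:256,u])
E
```

```text
302 [213 215 214 213 220 166  66 176 218 214 216 214 214 212]
304 [220 218 217 219 230 176  61 150 216 224 217 217 216 216]
306 [219 219 226 150  70  84  84  87  77 138 210 226 222 223]
308 [217 223 226 144  28  34  39  36  39  88 100  98  98 141]
310 [221 224 230 148  21  34  42  38  37  88 109 106 107 101]
312 [222 223 231 148  24  33  37  37  39  88 106 105 102 100]
294 [126 195 207 204 206 184  97 128 195 190 118  69  84  83  86  97  99  95
 179 212]
298 [125 194 203 200 204 208 123 121 193 190 116  75  82  82  90  94  90 172
 208 210]
300 [182 205 206 207 205 214 126 124 199 191 114  74  82  85  85  94 157 198
 207 209]
302 [203 205 205 205 208 212 129 125 199 192 117  76  86  83  89  85 180 206
 206 206]
304 [208 209 207 206 207 212 129  88 187 193 133  88  72  82  92 140 159 154
 188 210]
306 [209 212 208 206 210 214 183 178 201 212 211 211 193 180 178 133  90  88
 180 212]
308 [203 204 206 205 207 202 207 204 204 203 199 204 207 206 206 207 207 205
 205 204]
```

View pics/z4.png

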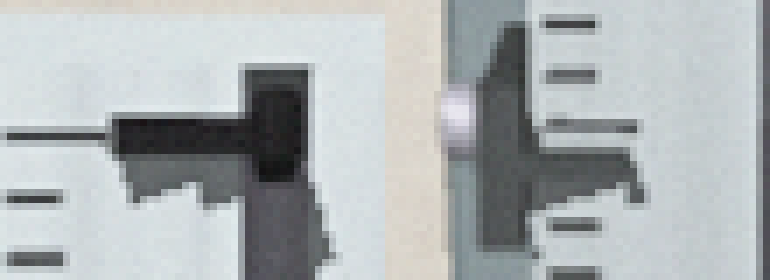

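{"method": "send_rows", "body": {"deltas": "-5 0 38 0 0 0 0;-5 0 37 0 0 0 0;0 0 0 0 0 0 0;0 0 0 0 0 0 0;0 0 0 0 0 0 0"}}

```text
time: 12.7
position: [0.6621, -0.0952, 0.2656]
tool_rot: [0.805, 0.594, 0.001, 0.002]
ft_force: [0.5, -0.7, -0.1]
grip_width: 0.0006
grip_force: 0.0
```

```bash
python3 - <<'E'
from h import *
c=cam('wrist'); o=robot.get_obs(); print(o['position'],o['ft_force'])
w=cloud(c); im=c['image']; np.savez('w5.npz',w=w,im=im,R=c['R'],t=c['t'],f=c['f'],cx=c['cx'],cy=c['cy'])
B={}
for th in ['rider_mark','pointer_tip']:
    for r in robot.find_in('wrist',th)[:1]: print(th,round(r['p'],2),np.round(r['box'])); B[th]=r['box']
y=np.array([np.cos(np.radians(72.7)),np.sin(np.radians(72.7))]);x=np.array([y[1],-y[0]])
z=w[...,2]; m=(z>.15)&(z<.18); s=(w[...,:2]-[.5836,-.3433])@y; sx=(w[...,:2]-[.5836,-.3433])@x
# height map inside housing top, minus plane
hm=m&(abs(sx)<.024)&(s>.2); print('top z',np.nanmedian(z[hm]))
for n,(s0,s1) in {'ptr':(.33,.375),'rid':(.24,.285)}.items():
    mm=hm&(z>.1597)&(s>s0)&(s<s1)&(sx<0)&(z<.17)
    v,u=np.nonzero(mm); print(n,len(v),[np.round(np.percentile(a,[1,50,99]),4) for a in (s[mm],sx[mm],z[mm],u,v)])
rb=B.get('rider_mark',[260,240,310,290]); pb=B.get('pointer_tip',[300,60,340,100])
u0,v0=int(rb[0])-12,int(rb[1])-12; 
a=[cv2.resize(im[v:v+55,u:u+55],(385,385),interpolation=cv2.INTER_NEAREST) for u,v in [(int(pb[0])-20,int(pb[1])-12),(u0,v0)]]
print((int(pb[0])-20,int(pb[1])-12),(u0,v0))
cv2.imwrite('pics/z5.png',np.hstack(a)[:,:,::-1])
E
```

```text
[ 0.66197679 -0.09504144  0.26544384] [-0.74426956  0.09685565  0.10838903]
rider_mark 0.8 [258. 247. 294. 289.]
top z 0.1575744313748584
ptr 262 [array([0.3615, 0.3643, 0.366 ]), array([-0.0134, -0.0065, -0.0001]), array([0.1598, 0.1621, 0.1693]), array([290.05, 306.  , 321.  ]), array([43.  , 47.  , 53.39])]
rid 127 [array([0.26  , 0.2619, 0.2632]), array([-0.0239, -0.0191, -0.0147]), array([0.1597, 0.1617, 0.1635]), array([273., 283., 292.]), array([269., 272., 275.])]
(280, 48) (246, 234)
```

View pics/z5.png

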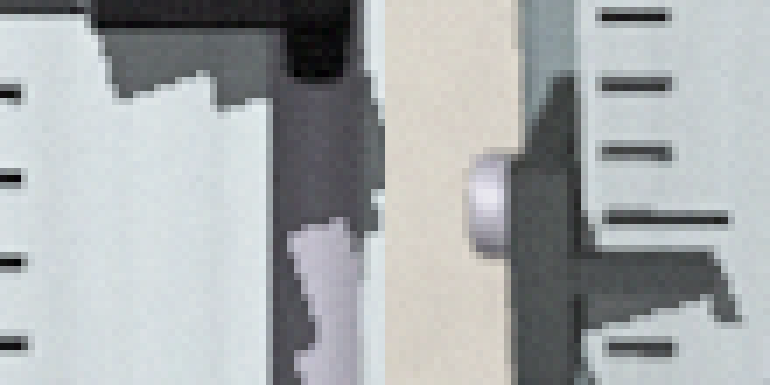

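The rider blade (rows 269–275 by depth) stands just past a long scale line, and the pointer blade is at rows 43–51. I'll compute the separation exactly.

```bash
python3 - <<'E'
from h import *
for fn,pu,pv,ru,rv in [('w5.npz',(294,306),(38,58),(284,291),(262,282)),('w4.npz',(308,318),(78,92),(299,304),(240,256))]:
    d=dict(np.load(fn)); w=d['w']; g=cv2.cvtColor(d['im'],cv2.COLOR_RGB2GRAY).astype(float)
    y=np.array([np.cos(np.radians(72.7)),np.sin(np.radians(72.7)),0])
    res=[]
    for n,u,v in (('ptr',pu,pv),('rid',ru,rv)):
        uc=np.mean(u)
        gm=g[v[0]:v[1],u[0]:u[1]].mean(1); zm=np.nanmedian(w[v[0]:v[1],u[0]:u[1],2],1)
        S=[(px2z(d,uc,vv,.161)-[.5836,-.3433,0])@y*1e3 for vv in range(*v)]
        print(fn,n); print(*[f'{vv}:{s:.1f}/{a:.0f}/{b*1e3:.1f}' for vv,s,a,b in zip(range(*v),S,gm,zm)])
E
```

```text
w5.npz ptr
38:368.0/222/157.3 39:367.6/223/157.5 40:367.2/222/158.0 41:366.8/224/157.4 42:366.4/230/157.7 43:366.0/159/162.5 44:365.6/48/161.8 45:365.2/33/161.8 46:364.8/36/162.5 47:364.4/37/161.8 48:364.0/38/162.3 49:363.6/37/161.7 50:363.3/35/162.4 51:362.9/14/160.6 52:362.5/80/157.7 53:362.1/109/157.5 54:361.7/107/157.7 55:361.3/106/157.2 56:360.9/114/157.7 57:360.5/116/157.2
w5.npz rid
262:266.9/203/157.6 263:266.3/206/157.4 264:265.8/127/158.3 265:265.3/49/158.0 266:264.8/173/157.7 267:264.2/206/157.5 268:263.7/207/157.3 269:263.2/148/160.1 270:262.7/72/161.5 271:262.1/73/162.6 272:261.6/79/162.1 273:261.1/79/161.7 274:260.5/78/161.6 275:260.0/80/161.8 276:259.5/87/157.3 277:259.0/121/157.7 278:258.4/181/157.5 279:257.9/200/157.8 280:257.4/202/158.2 281:256.8/202/157.7
w4.npz ptr
78:367.5/220/157.6 79:366.9/222/157.4 80:366.4/229/157.7 81:365.8/146/162.5 82:365.3/27/162.2 83:364.7/37/161.8 84:364.1/40/162.5 85:363.6/37/161.6 86:363.0/40/161.8 87:362.4/88/157.5 88:361.9/104/157.8 89:361.3/102/158.0 90:360.7/100/158.0 91:360.2/118/157.7
w4.npz rid
240:266.9/206/157.6 241:266.3/213/157.7 242:265.6/128/158.2 243:264.9/118/158.1 244:264.2/197/157.7 245:263.5/191/157.2 246:262.8/116/161.4 247:262.1/75/162.0 248:261.4/84/161.3 249:260.7/83/161.8 250:260.0/87/161.6 251:259.3/103/157.6 252:258.6/162/158.1 253:257.9/200/156.7 254:257.2/207/157.8 255:256.5/207/157.7
```

Pointer-to-rider distance comes out at about 102.9 mm. Next is the button.

```bash
python3 - <<'E'
from h import *
plan([.6363,-.1752,.255],72.7,4)
E
```

```text
[-21.1  -0.1   2.5] [ 0.04 -0.    0.04]
[-21.1  -0.1   2.5] [ 0.04 -0.    0.04]
[-21.1  -0.1   2.5] [ 0.04 -0.    0.04]
[-21.1  -0.1   2.5] [ 0.04 -0.    0.04]
```

{"method": "send_rows", "body": {"deltas": "-28 0 0 0 0 0 0;-28 0 0 0 0 0 0;-28.5 0 0 0 0 0 0;0 0 5 0 0 0 0;0 0 5 0 0 0 0;0 0 0 0 0 0 0;0 0 0 0 0 0 0"}}

```text
time: 13.72
position: [0.6364, -0.1746, 0.2533]
tool_rot: [0.804, 0.594, 0.0, -0.0]
ft_force: [-0.5, -0.1, 0.1]
grip_width: 0.0007
grip_force: 0.0
```

{"method": "send_rows", "body": {"deltas": "0 0 6 0 0 0 0;0 0 4 0 0 0 0;0 0 2 0 0 0 0;0 0 2 0 0 0 0;0 0 0 0 0 0 0"}}

```text
time: 14.35
position: [0.636, -0.1755, 0.2393]
tool_rot: [0.805, 0.594, 0.0, -0.0]
ft_force: [0.1, 0.2, 0.6]
grip_width: 0.0008
grip_force: 0.5
```

{"method": "send_rows", "body": {"deltas": "0 0 2 0 0 0 0;0 0 2 0 0 0 0;0 0 0 0 0 0 0"}}

```text
time: 14.72
position: [0.6361, -0.1756, 0.2352]
tool_rot: [0.805, 0.594, 0.0, -0.0]
ft_force: [-0.5, 1.5, 1.7]
grip_width: 0.0004
grip_force: 1.0
```

{"method": "send_rows", "body": {"deltas": "0 0 1 0 0 0 0;0 0 0 0 0 0 0"}}

```text
time: 14.98
position: [0.6361, -0.1756, 0.2351]
tool_rot: [0.805, 0.594, 0.0, 0.0]
ft_force: [-1.8, 2.1, 5.6]
grip_width: 0.0006
grip_force: 2.9
```

{"method": "send_rows", "body": {"deltas": "0 0 1 0 0 0 0;0 0 0 0 0 0 0"}}

```text
time: 15.22
position: [0.6361, -0.1756, 0.2351]
tool_rot: [0.805, 0.594, 0.0, 0.0]
ft_force: [-2.6, 2.5, 8.6]
grip_width: 0.0003
grip_force: 4.8
```

The button hit its stop at 7 mm of travel. Now lift and move over the knob.

{"method": "send_rows", "body": {"deltas": "0 0 1 0 0 0 0;0 0 -12 0 0 0 0;0 0 -40 0 0 0 0;0 0 -45 0 0 0 0;-25 0 0 0 0 0 1;-26 0 0 0 0 0 1;0 0 0 0 0 0 1;0 0 0 0 0 0 1;0 0 0 0 0 0 1"}}

```text
time: 16.35
position: [0.6213, -0.2235, 0.3291]
tool_rot: [0.804, 0.594, 0.0, -0.0]
ft_force: [0.9, 0.0, 0.4]
grip_width: 0.0422
grip_force: 0.0
```

```bash
python3 - <<'E'
from h import *
c=cam('wrist'); o=robot.get_obs(); p0=np.array(o['position']); print(p0,o['ft_force'],o['grip_width'])
w=cloud(c); p=w.reshape(-1,3); 
y=np.array([np.cos(np.radians(72.7)),np.sin(np.radians(72.7))]);x=np.array([y[1],-y[0]])
k=p[(p[:,2]>.187)&(p[:,2]<.197)&(np.hypot(p[:,0]-.62,p[:,1]+.224)<.03)]; print('knob',len(k))
if len(k):
    r=cv2.minAreaRect(k[:,:2].astype(np.float32)); print(r,k[:,2].mean()); e=np.array(r[0])-p0[:2]; print('togo',e@y*1e3,e@x*1e3)
b=p[(p[:,2]>.1615)&(p[:,2]<.18)&(np.hypot(p[:,0]-.6363,p[:,1]+.1752)<.014)]; print('button',len(b),np.median(b,0) if len(b) else 0)
for n in ('top','scene'):
    t=cam(n); print(n,[(r['p'],np.round(r['box'])) for r in robot.find_in(n,'rider_mark')[:1]]); wt=cloud(t)
    u,v=proj(t,[.5836+.2616*.297-.019*.955,-.3433+.2616*.955+.019*.297,.162]); print(u,v,wt[int(round(v)),int(round(u))]); save(t,n+'3.png')
save(c,'w6.png')
E
```

```text
[ 0.62129689 -0.22349499  0.32912716] [-0.33942347 -0.0512835   1.27612157] 0.046500846835198784
knob 1363
((0.620834231376648, -0.22401848435401917), (0.022531917318701744, 0.02171308919787407), 73.70256042480469) 0.19110407731317042
togo -0.6373941850332641 -0.28605369997650976
button 1000 [ 0.63665496 -0.17476501  0.16444655]
top []
227.0858275732423 213.84163727685007 [ 0.43418368 -0.10765273  0.71586917]
scene []
216.02668288112957 224.008190440583 [0.19346178 0.0867038  0.45363129]
```

The button is in (top at 164.5 mm) and the knob is centred under the tool. Descend and grip.

{"method": "send_rows", "body": {"deltas": "-0.5 0 35 0 0 0 1;0 0 35 0 0 0 1;0 0 20 0 0 0 1;0 0 13 0 0 0 1;0 0 0 0 0 0 1;0 0 0 0 0 0 1"}}

```text
time: 17.35
position: [0.6215, -0.2251, 0.2274]
tool_rot: [0.805, 0.594, 0.0, 0.001]
ft_force: [0.5, -0.9, -0.9]
grip_width: 0.0868
grip_force: 0.0
```

{"method": "send_rows", "body": {"deltas": "0 0 0 0 0 0 0;0 0 0 0 0 0 0;0 0 0 0 0 0 0;0 0 0 0 0 0 0;0 0 0 0 0 0 0;0 0 0 0 0 0 0;0 0 0 0 0 0 0;0 0 0 0 0 0 0;0 0 0 0 0 0 0", "newtons": 45}}

```text
time: 18.48
position: [0.6214, -0.225, 0.2263]
tool_rot: [0.805, 0.594, 0.0, 0.0]
ft_force: [2.1, -0.6, -2.5]
grip_width: 0.0217
grip_force: 45.0
```

```bash
python3 - <<'E'
from h import *
P=[]
for i in range(4): cam('wrist'); o=robot.get_obs(); P.append(o['position'])
print(np.mean(P,0),np.std(P,0),o['ft_force'],o['tool_rot']); np.save('p0.npy',np.mean(P,0))
E
```

```text
[ 0.62134835 -0.22497301  0.22632109] [8.41436955e-06 1.04833054e-05 1.37005412e-05] [ 3.51416347 -0.86472884 -1.88723484] [8.04762560e-01 5.93596563e-01 3.55115593e-04 4.64336954e-04]
```

{"method": "send_rows", "body": {"deltas": "-5 0 0 0 0 0 0;-10 0 0 0 0 0 0;-12 0 0 0 0 0 0;0 0 0 0 0 0 0"}}

```text
time: 19.18
position: [0.6133, -0.2507, 0.2263]
tool_rot: [0.805, 0.593, 0.001, 0.0]
ft_force: [4.8, 1.9, -2.2]
grip_width: 0.0217
grip_force: 45.0
```

{"method": "send_rows", "body": {"deltas": "-14 0 0 0 0 0 0;-16 0 0 0 0 0 0;-16 0 0 0 0 0 0;-14 0 0 0 0 0 0;-8 0 0 0 0 0 0;-4 0 0 0 0 0 0;0 0 0 0 0 0 0;0 0 0 0 0 0 0;0 0 0 0 0 0 0"}}

```text
time: 20.3
position: [0.5919, -0.3186, 0.2263]
tool_rot: [0.805, 0.594, 0.0, -0.0]
ft_force: [3.9, 2.2, -1.6]
grip_width: 0.0217
grip_force: 45.0
```

```bash
python3 - <<'E'
from h import *
P=[]
for i in range(2): c=cam('wrist'); o=robot.get_obs(); P.append(o['position'])
p=np.mean(P,0); d=p-np.load('p0.npy'); print(p,np.linalg.norm(d[:2])*1e3,np.degrees(np.arctan2(-d[1],-d[0])),d[2],o['ft_force'],o['grip_force'],P)
w=cloud(c); q=w.reshape(-1,3)
y=np.array([np.cos(np.radians(72.7)),np.sin(np.radians(72.7))])
k=q[(q[:,2]>.187)&(q[:,2]<.196)&(np.hypot(q[:,0]-p[0],q[:,1]-p[1])<.02)]; print('knob vis',len(k))
t=cam('top'); wt=cloud(t)
for s in (.2616,.2675):
    P3=[.5836+s*.297-.008*.955,-.3433+s*.955+.008*.297,.162]; u,v=proj(t,P3); print(u,v,wt[int(round(v)),int(round(u))])
sc=cam('scene'); ws=cloud(sc); u2,v2=proj(sc,P3); print(u2,v2,ws[int(round(v2)),int(round(u2))])
np.savez('t7.npz',im=t['image'],sim=sc['image'],w=wt)
a=cv2.resize(t['image'][int(v)-20:int(v)+20,int(u)-30:int(u)+30],(400,267),interpolation=cv2.INTER_NEAREST)
b=cv2.resize(sc['image'][int(v2)-20:int(v2)+20,int(u2)-30:int(u2)+30],(400,267),interpolation=cv2.INTER_NEAREST)
cv2.imwrite('pics/z7.png',np.hstack([a,b])[:,:,::-1])
E
```

```text
[ 0.59189987 -0.31859464  0.22632397] 98.14389049352974 72.539148085577 2.8779842889403717e-06 [ 4.02620008  3.30489818 -1.66226356] 44.99871293082833 [array([ 0.59189807, -0.31859131,  0.22630842]), array([ 0.59190168, -0.31859798,  0.22633951])]
knob vis 1650
226.8245904332194 209.7333543769828 [ 0.41856026 -0.11143705  0.77005209]
224.494883688946 209.96617659860334 [ 0.42108307 -0.10797948  0.76726911]
212.80378588122977 221.98294455687196 [0.17406052 0.09776363 0.47033354]
```

View pics/z7.png

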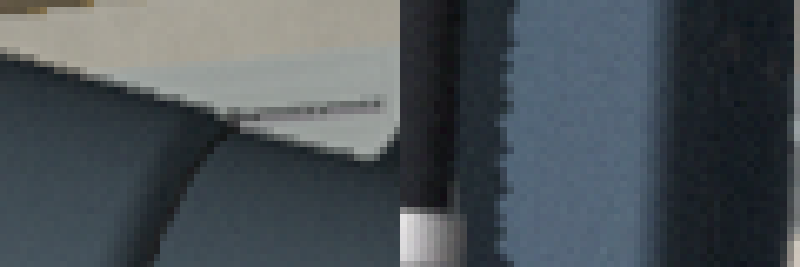

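Both views of the rider are blocked by the elbow. I'll draw most of the remaining distance, then pitch the tool about the gripped knob (the pads' closing axis) so the elbow clears the top camera's line of sight.

{"method": "send_rows", "body": {"deltas": "-4 0 0 0 0 0 0;-4.4 0 0.2 0 5 0 0;-4.4 0 0.2 0 5 0 0;-4.4 0 0.2 0 5 0 0;0 0 0 0 0 0 0;0 0 0 0 0 0 0"}}

```text
time: 21.25
position: [0.5868, -0.3352, 0.2246]
tool_rot: [0.798, 0.589, 0.105, -0.077]
ft_force: [4.2, 3.6, -1.3]
grip_width: 0.0214
grip_force: 45.0
```

{"method": "send_rows", "body": {"deltas": "-4.4 0 0.2 0 5 0 0;-4.4 0 0.2 0 5 0 0;0 0 0 0 0 0 0;0 0 0 0 0 0 0"}}

```text
time: 21.75
position: [0.5845, -0.3427, 0.2214]
tool_rot: [0.786, 0.58, 0.173, -0.128]
ft_force: [4.8, 2.4, -2.5]
grip_width: 0.0217
grip_force: 45.0
```

```bash
cat > chk.py <<'E'
from h import *
P=[];G=[]
for i in range(2):
    t=cam('top'); o=robot.get_obs(); G.append(np.array(o['position'])+.051*R.from_quat(o['tool_rot']).as_matrix()[:,2])
p=np.mean(G,0); d=p-(np.load('p0.npy')-[0,0,.051]); y=np.array([.2974,.9548,0])
print('grasp moved',-d@y*1e3,d[2]*1e3,o['ft_force'],o['grip_force'],o['tool_rot'])
wt=cloud(t); s=(wt[...,:2]-[.5836,-.3433])@y[:2]
for s0 in (.2616,.2675):
    P3=[.5836+s0*.297-.015*.955,-.3433+s0*.955+.015*.297,.162]; u,v=proj(t,P3); print(u,v,wt[int(round(v)),int(round(u))])
np.savez('t8.npz',im=t['image'],w=wt)
a=cv2.resize(t['image'][int(v)-20:int(v)+20,int(u)-28:int(u)+32],(800,533),interpolation=cv2.INTER_NEAREST)
print(int(u)-28,int(v)-20)
cv2.imwrite('pics/z8.png',a[:,:,::-1])
E
python3 chk.py
```

```text
grasp moved 101.71597593654961 -0.15966995796856676 [ 3.97740719  3.34694263 -2.03530228] 44.99279286323144 [ 0.7854598   0.58010888  0.17345746 -0.12821507]
226.99069151950238 212.34550306443944 [ 0.42289953 -0.10991503  0.75237056]
224.65755499310222 212.57901624184493 [ 0.42390336 -0.10701986  0.74909367]
196 192
```

```bash
python3 - <<'E'
from h import *
print(robot.get_obs()['q'])
for f in ('t7.npz','t8.npz'):
    w=np.load(f)['w']; z=w[...,2]
    for v in range(196,236,4): print(v,''.join('#' if a>.3 else ('o' if .14<a<.18 else '.') for a in z[v,150:330:2]))
    print()
E
```

```text
[-0.82479645  0.73835076  1.28478231  0.38131036  1.36336238 -0.65209346]
196 #######################......................ooooooooo####################################
200 #########.####################oooooooooooooooooooooooo####################################
204 ######################################ooooooooooooooo##################.##################
208 ##########################################oooooooooo######################################
212 ##########################################################################################
216 ########################################################################################..
220 ########################################################################################..
224 ############################################################.###########################..
228 #######################################################################################...
232 #############################################################################.#########...

196 ####...........................########################################
[... 174 characters left out ...]
###################################
208 .................ooooooooooo.#############################################################
212 .................oooooooooooo#############################################################
216 .................oooooooooooo#############################################################
220 .................oooooooooooo#############################################################
224 ............................#########################################################.####
228 ............................##############################################################
232 ............................##############################################################
```

{"method": "send_rows", "body": {"deltas": "-4.4 0 0.2 0 5 0 0;-4.4 0 0.2 0 5 0 0;-4.4 0 0.2 0 5 0 0;0 0 0 0 0 0 0;0 0 0 0 0 0 0"}}

```text
time: 22.48
position: [0.5812, -0.3534, 0.214]
tool_rot: [0.756, 0.558, 0.274, -0.202]
ft_force: [4.3, 3.1, -3.8]
grip_width: 0.0217
grip_force: 45.0
```

```bash
python3 chk.py; python3 - <<'E'
from h import *
z=np.load('t8.npz')['w'][...,2]; print(robot.get_obs()['q'],robot.get_obs()['position'])
for v in range(196,228,4): print(v,''.join('#' if a>.3 else ('o' if .14<a<.18 else '.') for a in z[v,170:270:2]))
E
```

```text
grasp moved 101.74892984806041 -0.49970835871349095 [ 4.61569206  2.61919092 -4.23193963] 45.0013735704124 [ 0.7564111   0.55851974  0.27369607 -0.20245595]
226.99069151950238 212.34550306443944 [ 0.64605465 -0.08952572  0.16663883]
224.65755499310222 212.57901624184493 [ 0.64852571 -0.08365755  0.15886061]
196 192
[-0.89948242  0.81646236  1.23318328  0.55634316  1.53840993 -0.74854962] [ 0.58128119 -0.3532215   0.21400543]
196 ...................................ooooo##########
200 ..............ooooooooooooooooooooooooo###########
204 .......oooooooooooooooooooooooooooooooo###########
208 .......ooooooooooo........oooooooooooo############
212 .......ooooooooooooooooooooooooooooooo############
216 .......oooooooooooooooooooooooooooooo#############
220 .......ooooooooooo.o.........o......##############
224 ....................................##############
```

```bash
python3 - <<'E'
from h import *
c=cam('top'); im=c['image']; g=cv2.cvtColor(im,cv2.COLOR_RGB2GRAY); print(im[200:222,216:240,:].mean())
print('    ',*range(218,240))
for v in range(202,222): print(v,*[f'{a:3d}' for a in g[v,218:240]])
B=np.array([.5836,-.3433]);Y=np.array([.2974,.9548]);X=np.array([.9548,-.2974])
for n,s0 in (('a',.2616),('b',.2626)):
  for x in (-.025,-.019,-.0135,-.006,0): q=B+s0*Y+x*X; print(n,x,np.round(proj(c,[q[0],q[1],.162]),2))
E
```

```text
120.63636363636364
     218 219 220 221 222 223 224 225 226 227 228 229 230 231 232 233 234 235 236 237 238 239
202 153 154 153 155 155 154 155 153 154 153 154 154 154 152 153 153 153 152 152 152 151 152
203 155 152 153 154 155 155 155 154 153 152 152 152 151 151 150 151 151 151 149 151 152 152
204 152 152 153 153 154 137 115 153 156 154 154 154 153 154 155 155 154 155 154 145 144 133
205 155 155 155 156 160  87  49 111 110 107 108 103 132 135 119 112 103 105 104  99  92 108
206 137 135 134 138 127  54  10  43  75  66  65  61  81  83  71 111 115 114 119 120 121 127
207  91  89  91  91  83  85  28   4  73  65  62  78 127 133 132 142 144 147 147 149 150 150
208 143 143 144 144 145 152  75  28  75 144 145 144 153 153 154 153 150 153 151 153 151 152
209 158 157 157 156 156 163  79  31  74 156 156 153 152 152 150 152 151 152 150 151 149 151
210 153 154 152 154 154 158  96  35  71 153 154 152 151 150 149 149 151 151 152 152 151 152
211 152 153 153 152 153 157 103  31  69 155 156 154 153 153 152 152 155 153 136 153 155 154
212 153 152 153 153 154 155 147 144 103  99 108 104 152 154 155 154 
[... 393 characters left out ...]
17  93 115 103 109  96  90  84  57  55  55  50  48  42  51  65  68  66  72  89  88  90  89
218  87  89  90  92  91  87  90  44  37  35  54  36  32  29  68  70  68  69  73  87  89  91
219  93  92  92  92  93  91  95  68  34 109 131  93  40  32  62  74  72  69  66  79  76  75
220  94  93  93  98  98 101 101  85  61 172 139  99  56  51  55  61  59  56  57  60  58  58
221  77  75  69  72  69  72  72  65  57 117  92  73  57  54  53  54  54  52  53  52  53  53
a -0.025 [227.23 216.05]
a -0.019 [227.09 213.8 ]
a -0.0135 [226.96 211.74]
a -0.006 [226.78 208.94]
a 0 [226.64 206.71]
b -0.025 [226.83 216.09]
b -0.019 [226.69 213.84]
b -0.0135 [226.56 211.78]
b -0.006 [226.39 208.98]
b 0 [226.25 206.75]
```

View pics/z8.png

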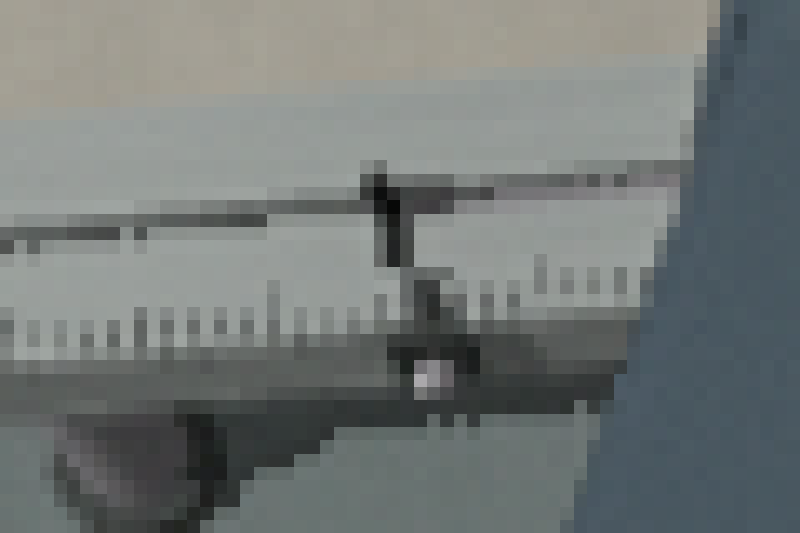

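The pointer blade (col ~224.8, rows 208–211) is still visibly left of the rider blade (col ~226.7, row 213), so some slip is possible. I'll compare against the first top image and the knob as the wrist camera sees it.

```bash
python3 - <<'E'
from h import *
g=cv2.cvtColor(np.load('top.npz')['im'],cv2.COLOR_RGB2GRAY)
print('start ptr    ',*range(180,198))
for v in range(205,220): print(v,*[f'{a:3d}' for a in g[v,180:198]])
print('start rider    ',*range(218,240))
for v in range(208,222): print(v,*[f'{a:3d}' for a in g[v,218:240]])
c=cam('wrist'); w=cloud(c); q=w.reshape(-1,3); o=robot.get_obs()
T=R.from_quat(o['tool_rot']).as_matrix(); Gp=np.array(o['position'])+.051*T[:,2]; print('grasp',Gp)
B=np.array([.5836,-.3433]);Y=np.array([.2974,.9548]);X=np.array([.9548,-.2974])
s=(q[:,:2]-B)@Y*1e3; x=(q[:,:2]-B)@X*1e3; z=q[:,2]*1e3
print('grasp s,x',(Gp[:2]-B)@Y,(Gp[:2]-B)@X)
m=(z>188)&(z<196)&(abs(x)<14)&(abs(s-25)<25); print(m.sum(),np.percentile(s[m],[1,5,50,95,99]),np.percentile(x[m],[1,99]),np.median(z[m]))
m=(z>160)&(z<187)&(abs(x)<9)&(abs(s-25)<25); print(m.sum(),np.percentile(s[m],[1,5,50,95,99]))
save(c,'w9.png')
E
```

```text
start ptr     180 181 182 183 184 185 186 187 188 189 190 191 192 193 194 195 196 197
205 157 160 157 157 157 158 156 157 157 157 156 157 157 155 156 156 155 156
206 159 159 160 159 157 154 155 154 154 153 155 153 155 154 155 155 156 156
207 159 157 160 159 158 159 158 160 159 158 158 158 157 158 157 159 160 160
208 157 158 158 161 125 120 117 161 164 163 117 160 164 162 163 152 153 140
209 159 159 159 162  86  55  45 108 114 114  73 108 107 109 109 102  98  88
210 159 159 159 162  92  24   4  31 112  75  63  63  56 114 120 121 120 122
211 159 160 159 160 100  41  17  14  80 106 106 107 135 150 138 153 155 154
212 159 160 157 159 153 126  43  54  71 149 152 150 157 158 154 158 159 158
213 160 160 158 157 162 140  48  58 148 160 159 157 158 158 158 158 157 158
214 158 158 158 156 161 137  44  54 108 157 159 158 158 157 158 158 158 158
215 157 159 157 157 159 158  67  54 141 159 159 157 157 157 158 158 138 155
216 160 159 157 157 158 160 119 141 159 158 156 155 156 156 156 157 105 154
217 159 158 156 156 156 157 127 156 137 156 137 156 136 157 139 157 122 157
218 161 159 157 156 158 15
[... 1716 characters left out ...]
930229559957Traceback (most recent call last):
  File "<stdin>", line 13, in <module>
    return _quantile_unchecked(
        a, q, axis, out, overwrite_input, method, keepdims, weights)
    return _ureduce(a,
                    func=_quantile_ureduce_func,
    ...<5 lines>...
                    overwrite_input=overwrite_input,
                    method=method)
    r = func(a, **kwargs)
    result = _quantile(arr,
                       quantiles=q,
    ...<2 lines>...
                       out=out,
                       weights=wgt)
    slices_having_nans = np.isnan(arr[-1, ...])
                                  ~~~^^^^^^^^^
IndexError: index -1 is out of bounds for axis 0 with size 0
```

{"method": "send_rows", "body": {"deltas": "0 0 0 0 0 0 0;0 0 0 0 0 0 0;0 0 0 0 0 0 0;0 0 0 0 0 0 0", "newtons": 60}}

```text
time: 23.18
position: [0.5814, -0.353, 0.214]
tool_rot: [0.756, 0.559, 0.274, -0.202]
ft_force: [5.0, 1.6, -4.1]
grip_width: 0.0216
grip_force: 60.0
```

```bash
cat > ptr.py <<'E'
from h import *
B=np.array([.5836,-.3433]);Y=np.array([.2974,.9548]);X=np.array([.9548,-.2974])
c=cam('top'); g0=cv2.cvtColor(np.load('top.npz')['im'],cv2.COLOR_RGB2GRAY).astype(float); g=cv2.cvtColor(c['image'],cv2.COLOR_RGB2GRAY).astype(float)
def S(u,v): p=px2z(c,u,v,.162); return (p[:2]-B)@Y*1e3
def edge(g,v,u0,u1,lo,hi=155):   # dark-left-edge by half level from the left
    r=g[v,u0:u1]; i=int(np.argmax(r<(hi+lo)/2)); a,b=r[i-1],r[i]
    cov=np.clip((hi-a)/(hi-lo),0,1)+np.clip((hi-b)/(hi-lo),0,1)  # coverage of the two edge pixels
    return u0+i+.5-cov
def mean(gg,rows,u0,u1,lo): return np.mean([S(edge(gg,v,u0,u1,lo),v) for v in rows])
p0=mean(g0,(213,214),181,190,40); r=mean(g,(213,214),225,231,60)
G=[v for v in (209,210,211)]
pn=mean(g,G,219,231,32)
print('start ptr edge',p0,'now',pn,'moved',p0-pn,'rider edge',r)
for v in (208,209,210,211): print(v,g[v,221:229].astype(int))
# knob from wrist
w=cam('wrist'); q=cloud(w).reshape(-1,3); s=(q[:,:2]-B)@Y*1e3; x=(q[:,:2]-B)@X*1e3
m=(abs(q[:,2]-.1915)<.003)&(abs(x)<9)&(abs(s-25)<20); h,e=np.histogram(s[m],np.arange(8,42,1)); print(dict(zip(e[:-1].astype(int),h)))
o=robot.get_obs(); Gp=np.array(o['position'])+.051*R.from_quat(o['tool_rot']).as_matrix()[:,2]
print('grasp s',(Gp[:2]-B)@Y*1e3,Gp[2],o['ft_force'],o['grip_force'],o['time'])
E
python3 ptr.py
```

```text
start ptr edge 366.2725910173059 now 268.9713876822221 moved 97.30120333508381 rider edge 264.4263390049002
208 [143 146 149  75  30  75 144 145]
209 [156 157 164  80  45  75 155 156]
210 [153 153 159  79  34  71 153 153]
211 [153 152 157  95  32  69 155 158]
{np.int64(8): np.int64(0), np.int64(9): np.int64(0), np.int64(10): np.int64(0), np.int64(11): np.int64(0), np.int64(12): np.int64(0), np.int64(13): np.int64(0), np.int64(14): np.int64(0), np.int64(15): np.int64(0), np.int64(16): np.int64(0), np.int64(17): np.int64(67), np.int64(18): np.int64(176), np.int64(19): np.int64(164), np.int64(20): np.int64(155), np.int64(21): np.int64(150), np.int64(22): np.int64(154), np.int64(23): np.int64(154), np.int64(24): np.int64(151), np.int64(25): np.int64(146), np.int64(26): np.int64(158), np.int64(27): np.int64(144), np.int64(28): np.int64(139), np.int64(29): np.int64(147), np.int64(30): np.int64(143), np.int64(31): np.int64(135), np.int64(32): np.int64(135), np.int64(33): np.int64(144), np.int64(34): np.int64(138), np.int64(35): np.int64(122), np.int64(36): np.int64(117), np.int64(37): np.int64(60), np.int64(38): np.int64(3), np.int64(39): np.int64(0), np.int64(40): np.int64(0)}
grasp s 22.663571878462452 0.17482194323164602 [ 4.66067136  2.22268802 -3.10746121] 60.003543759619994 23.275
```

{"method": "send_rows", "body": {"deltas": "0 0 0 0 0 0 0;0 0 0 0 0 0 0;0 0 0 0 0 0 0;0 0 0 0 0 0 0;0 0 0 0 0 0 0;0 0 0 0 0 0 0;0 0 0 0 0 0 0;0 0 0 0 0 0 0;0 0 0 0 0 0 0;0 0 0 0 0 0 0"}}

```text
time: 24.52
position: [0.5813, -0.353, 0.214]
tool_rot: [0.756, 0.559, 0.274, -0.202]
ft_force: [4.5, 3.2, -4.1]
grip_width: 0.0216
grip_force: 60.0
```

```bash
python3 ptr.py | cut -c1-700
```

```text
start ptr edge 366.2725910173059 now 268.98503378254344 moved 97.28755723476246 rider edge 264.43954887084107
208 [144 145 149  71  29  73 144 145]
209 [157 156 163  79  44  74 155 156]
210 [154 153 159  78  35  74 152 153]
211 [153 153 156  95  28  68 155 156]
{np.int64(8): np.int64(0), np.int64(9): np.int64(0), np.int64(10): np.int64(0), np.int64(11): np.int64(0), np.int64(12): np.int64(0), np.int64(13): np.int64(0), np.int64(14): np.int64(0), np.int64(15): np.int64(0), np.int64(16): np.int64(0), np.int64(17): np.int64(62), np.int64(18): np.int64(176), np.int64(19): np.int64(158), np.int64(20): np.int64(161), np.int64(21): np.int64(160), np.int64(22): np.int64(149), np.int64(23): np.int64(151), np.int64(24): np.int64(152), np.int64(25): np.int64(146), np.int64(26): np.int64(153), np.int64(27): np.int64(144), np.int64(28): np.int64(146), np.int64(29): np.int64(142), np.int64(30): np.int64(144), np.int64(31): np.int64(138), np.int64(32): np.int64(1
grasp s 22.69926899960438 0.17484446832497993 [ 4.82017744  1.56312512 -3.66414937] 60.00338277478789 24.625
```

The pointer is steady now, so the slip came only from the tilting. I'm drawing out further in tilted-tool axes.

{"method": "send_rows", "body": {"deltas": "-1.5 0 -1.3 0 0 0 0;-1.5 0 -1.3 0 0 0 0;0 0 0 0 0 0 0;0 0 0 0 0 0 0;0 0 0 0 0 0 0"}}

```text
time: 25.25
position: [0.5802, -0.3568, 0.214]
tool_rot: [0.756, 0.559, 0.274, -0.203]
ft_force: [4.7, 2.2, -3.4]
grip_width: 0.0215
grip_force: 60.0
```

```bash
python3 ptr.py | cut -c1-200; python3 - <<'E'
from h import *
c=cam('top'); g=cv2.cvtColor(c['image'],cv2.COLOR_RGB2GRAY)
for v in range(204,217): print(v,*[f'{a:3d}' for a in g[v,220:234]])
E
```

```text
start ptr edge 366.2725910173059 now 265.04927600428533 moved 101.22331501302057 rider edge 264.4395413883641
208 [144 146 145 148 122  41  65 145]
209 [155 156 157 159 135  44  63 108]
210 [152 153 152 155 131  44  52  70]
211 [153 152 153 154 152  50  52 142]
{np.int64(8): np.int64(0), np.int64(9): np.int64(0), np.int64(10): np.int64(0), np.int64(11): np.int64(0), np.int64(12): np.int64(0), np.int64(13): np.int64(59), np.int64(14): np.int64(176), np.int64(
grasp s 18.763180348979073 0.17484596754514303 [ 4.90174445  2.83016028 -3.20617449] 60.00474966863951 25.35
204 153 152 153 153 135 114 132 153 155 156 109 152 154 155
205 155 156 156 160 114  58  68 143 113 107  70 133 120 114
206 136 135 124 125  87  26   4  83  69  64  63  84  74  68
207  89  90  83  82  77  56  20   9  52  84  84 100 133 134
208 144 143 144 146 147 123  41  64 145 149 144 147 153 153
209 158 156 155 157 159 136  45  63 108 152 154 151 151 151
210 153 153 152 153 155 132  43  53  70 150 153 151 150 151
211 153 154 151 151 154 153  51  50 141 156 155 153 152 152
212 154 153 153 153 154 160 101  56 106 107 152 155 155 155
213 154 154 154 156 156 159 104  60  62 141 135 152 134 152
214 154 154 153 154 117 154 104  66  47 108  99 152 106 152
215 133 153 137 154 122 158 112  68  42  70 100 159 113 145
216 131 147 116 136 108 107  82  68  59  66  74 108  85  97
```

{"method": "send_rows", "body": {"deltas": "-1.3 0 -1.1 0 0 0 0;0 0 0 0 0 0 0;0 0 0 0 0 0 0;0 0 0 0 0 0 0"}}

```text
time: 25.9
position: [0.5797, -0.3583, 0.214]
tool_rot: [0.756, 0.559, 0.274, -0.203]
ft_force: [3.8, 2.2, -3.3]
grip_width: 0.0218
grip_force: 60.0
```

```bash
python3 ptr.py | cut -c1-200; python3 - <<'E'
from h import *
c=cam('top'); im=c['image']; g=cv2.cvtColor(im,cv2.COLOR_RGB2GRAY)
for v in range(204,217): print(v,*[f'{a:3d}' for a in g[v,220:234]])
cv2.imwrite('pics/z10.png',cv2.resize(im[190:230,200:255],(770,560),interpolation=cv2.INTER_CUBIC)[:,:,::-1])
# start pointer profile again for shape, and lid state
w=cloud(c)
E
```

```text
start ptr edge 366.2725910173059 now 263.47346602829066 moved 102.79912498901524 rider edge 264.4263390049002
208 [143 144 145 145 152  98  34  64]
209 [156 156 155 158 161 106  40  72]
210 [153 153 151 154 157 105  32  70]
211 [153 152 152 153 156 103  24  72]
{np.int64(8): np.int64(0), np.int64(9): np.int64(0), np.int64(10): np.int64(0), np.int64(11): np.int64(5), np.int64(12): np.int64(154), np.int64(13): np.int64(173), np.int64(14): np.int64(147), np.int
grasp s 17.178042208127668 0.17481685341120123 [ 4.74547517  2.67399805 -3.16525275] 60.00601895272748 26.0
204 153 151 151 152 154 119 115 132 155 157 112 153 155 156
205 155 155 156 157 161  75  53  64 107 108  73 103 113 114
206 136 135 124 123 111  53  18   1  48  65  64  62  70  66
207  88  90  80  82  74  84  29   6  13  83  85 102 133 136
208 144 145 144 146 146 152  98  38  64 145 147 148 153 154
209 157 156 158 155 158 162 107  42  73 154 155 152 152 152
210 152 152 152 153 153 157 103  30  70 152 153 150 150 151
211 153 153 152 151 153 155 101  26  71 155 154 153 152 151
212 154 154 153 153 155 158 110  52  75 105 152 156 156 153
213 154 154 153 153 156 158 104  63  62 140 135 153 133 153
214 155 153 154 155 115 154 102  66  47 109 102 151 104 151
215 136 152 137 153 121 157 113  69  41  67  99 160 111 148
216 130 147 116 136 107 108  83  70  63  67  72 110  86  97
```

Aligned to within about 0.3 mm. One small nudge, then a final check of the lid, jar and ring.

{"method": "send_rows", "body": {"deltas": "-0.2 0 -0.2 0 0 0 0;0 0 0 0 0 0 0;0 0 0 0 0 0 0;0 0 0 0 0 0 0;0 0 0 0 0 0 0"}}

```text
time: 26.68
position: [0.5796, -0.3585, 0.214]
tool_rot: [0.756, 0.559, 0.274, -0.203]
ft_force: [5.0, 3.4, -3.9]
grip_width: 0.0213
grip_force: 60.0
```

```bash
python3 ptr.py | cut -c1-150; python3 - <<'E'
from h import *
for n in ('top','scene','wrist'):
    c=cam(n); w=cloud(c)
    for th in ('sample_jar_0','clamp_fitting','lid'):
        for r in robot.cut_out(n,th)[:2]: print(n,th,round(r['p'],2),np.round(r['box']),np.round(np.nanmedian(w[r['region']],0),3))
w0=np.load('top.npz')['im'].astype(int); c=cam('top'); d=abs(c['image'].astype(int)-w0).sum(2)
print('ring px diff',d[298:324,222:246].max(), 'rider px diff',d[213:221,226:232].max())
q=cloud(c).reshape(-1,3); m=(np.hypot(q[:,0]-.5836,q[:,1]+.3433)<.05)&(q[:,2]>.06)&(q[:,2]<.11); print('lid pts',m.sum(),np.percentile(q[m,2],[5,50,95]) if m.sum() else '')
E
```

```text
start ptr edge 366.2725910173059 now 263.4120333981213 moved 102.86055761918459 rider edge 264.4263390049002
208 [144 143 145 146 150  96  53  64]
209 [156 156 156 157 161 107  49  72]
210 [152 152 152 153 156 104  33  72]
211 [153 152 152 153 157 102  27  71]
{np.int64(8): np.int64(0), np.int64(9): np.int64(0), np.int64(10): np.int64(0), np.int64(11): np.int64(18), np.int64(12): np.int64(168), np.int64(13):
grasp s 17.047699757060748 0.1748235509785845 [ 5.70324172  2.52386679 -3.64342566] 60.00756591282297 26.775
top lid 0.92 [406. 254. 443. 287.] [ 0.331 -0.525  0.011]
top lid 0.8 [413. 208. 438. 240.] [ 0.442 -0.587  0.011]
scene lid 0.73 [308. 221. 338. 248.] [ 0.576 -0.338  0.076]
scene lid 0.73 [414. 239. 448. 262.] [ 0.439 -0.581  0.011]
wrist clamp_fitting 0.6 [ 50.  64. 119. 116.] [ 0.44 -0.    0.01]
wrist lid 0.96 [272. 371. 373. 408.] [ 0.583 -0.344  0.077]
ring px diff 428 rider px diff 11
lid pts 0
```

```bash
python3 -c "
from rig import robot
print(robot.hand_in())"
```

```text
the job is handed in; nothing more can be done
None
```

I handed the job in at 26.8 s: the lid sits home and level on the pot, the lock button is fully in, and the knob is held at 60 N with the pointer at the rider to within about 0.5 mm by camera. Drawing the arm out took extra correction because the knob slipped about 4 mm in the grip when I tilted the tool. I did not get a clear last view of the jar or ring, but the arm never touched either, and the rider is unmoved.

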